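# Set and lock the focus of a goldsmith's bench microscope

## Task

Turn the bench microscope's barrel until its brass thumb stud stands in line with the long white line on the black flange. Then, holding the barrel there by its stud, squeeze the lock ring's red stud clockwise towards the brass one, so that the knurled ring runs down onto the flange and is nipped finger-tight: a squeeze of about 12 newtons held for a moment, never 16 on the red stud. Let go, leaving the ring nipped and the barrel in line, and disturb neither the gold band on the stage nor the things on the bench.

Things in the scene. Friction and masses are not known exactly. Their poses are not given: they have to be found in the camera images.
- scope: small grey upright microscope bolted to the bench. Origin on the bench under the vertical optical axis. Base plate 20 mm high, from x -75 to +75 and y -75 to +140 mm; black stage disc on it, top 26 mm up. A steel pillar (diameter 26, top 185 mm above the bench) stands 105 mm to +y, its carriage (44 mm wide, with side knobs) ending 149 mm above the bench
- flange_centre (a point): centre of the top face of the microscope's black scale flange: a level disc 106 mm across, its top 145 mm above the bench. Barrel and lock ring turn about the vertical through this point; axes as the microscope's. The black eyepiece (diameter 36) above it ends 50 mm over the flange, the highest point of the microscope
- line (a point): middle of the long white line (3 mm wide, radial, 29 to 52 mm from the axis) on the flange's top face, 40 mm from the axis at -110 degrees in the microscope's x-y axes. The shorter white marks round the rim are an ordinary 10 degree scale
- barrel: focusing barrel; origin at the flange centre. Its knurled dark collar (diameter 43) lies 13 to 27 mm above the flange, over the lock ring. It turns with an even drag of 0.12 N m (3 N at its stud), stays where it is left, and takes the lock ring round with it. Seen from above it starts 0.25 to 0.5 rad clockwise of the line, so it must turn anticlockwise; its travel ends 0.4 rad beyond the line
- barrel_stud: brass upright thumb stud of the barrel: vertical pin, diameter 10, 16 to 42 mm above the flange, 40 mm from the axis, on a radial arm 9 mm wide, 16 to 23 mm above the flange. Origin on the pin's centre line 27 mm above the flange; x radially outwards, z up. The barrel is in line when this origin is above line to within 4 mm
- lock_ring: knurled aluminium lock ring, diameter 52, 1 to 12 mm above the flange; origin at the flange centre. Turned clockwise it runs freely on the barrel's thread (0.03 N m, under 1 N at its stud) and then meets the flange, at an angle that varies and cannot be seen (studs then 0.4 to 1.0 rad apart). It sinks too little to see, and stays where it is left
- ring_stud: red upright thumb stud of the lock ring: vertical pin, diameter 10, 3 to 42 mm above the flange, 40 mm from the axis, on a radial arm 9 mm wide, 3 to 10 mm above the flange. Origin on the pin's centre line 27 mm above the flange; x radially outwards, z up. It starts 0.55 to 1.6 rad anticlockwise of the brass stud and is turned clockwise towards it. It bends at 16 N
- ring_grip (a point): point on the red stud's centre line, 34 mm above the flange. Once the ring is on the flange, the stud needs 7.5 N to move on, rising by about 6 N per mm of travel. This is more than the barrel's own drag: unless the brass stud is held, the barrel goes round with the ring. Nipped finger-tight is 9 N or more, below 16 N
- band: gold wedding band, diameter 21, height 6 mm, on the microscope's stage under the objective; origin at the centre of its underside; to be left alone
- bur_stand: red block 70 x 110 x 30 mm with small steel burs standing in it to 75 mm height; origin at the centre of its underside; to be left alone
- pliers: flat-nose pliers with yellow handles, 150 x 62 x 14 mm, lying on the bench, jaws to its +x, origin between the handles' front ends at bench height; to be left alone
- tin: round green tin, diameter 70, height 34 mm; origin at the centre of its underside; to be left alone

How it is judged:
By the outcome, as a careful person would: the job done as asked, in the order asked, and still so for the second after the job is handed in, with the robot touching nothing.
It also fails if it takes over 51 s, if anything falls off the work surface, if the arm or the gripper's body presses on something with over 40 N, if the wrist force passes 120 N, or if a joint passes its speed limit or range.

## Robot

A 6-joint arm with a two-finger parallel gripper is mounted at the origin on the work surface. World frame = base frame: x ahead of the robot, y to its left, z up, the work surface at z = 0. Lengths are in mm, angles in rad, forces in N, time in s.
With the tool pointing down it reaches from about 350 to 975 mm from the base axis. Payload 7.1 kg.
Tool frame: the origin (TCP) lies at the very end of the fingers, on their centre line; the grasp point (between the pads) lies 19 mm behind it; z points along the fingers, y is the line along which they close (so a half turn about z gives the same grasp; the last joint's range is limited). The gripper opens to 88 mm and grips with 3 to 60 N. Pads are 20 mm wide; open, the fingers measure 115 mm over their backs; the gripper's body (75 mm by 178 mm) begins 61 mm behind the grasp point.
Start: joints at [-1.27, 0.423, 1.63, -0, 1.089, -0.019], TCP at [196.503, -593.289, 222.675] pointing down, gripper open.
Joint ranges: [-3, 3], [-0.9, 2.11], [0.09, 2.58], [-1.31, 4.45], [0.11, 2.69], [-2.54, 2.54]. Speed limits (rad/s): [2.39, 2.39, 3.01, 3.14, 3.14, 3.14].

## Interface

Orientations are given as a rotation vector (axis times angle).
In Python, from workcell import sensors, imaging, close_job gives the robot as it stands. The module is installed in compiled form; this text tells all that it offers.
- The arm moves only by the tool servo_tool, never from a script. Its argument "steps" is a list of rows, each a list of 3 entries, a list of its own where there are three numbers: the shift along the world's x, y, z in m, then the turn, a rotation vector about the world's x, y, z in degrees, then the opening, from -1 (shut) to 1 (fully open). A call has exactly 8 rows; each row shifts and turns the commanded pose from where the row before left it; what a row does not reach is not made up. A row lasts 1/12 s, in which the tool goes at most 41.7 mm and 7.16 degrees, less where a joint would pass 70% of its speed; a pose out of reach is approached as far as the arm can. A call is refused whole if a number of a shift passes 0.0417 or a number of a turn 7.16, either way. A call with a gripper value outside its range is refused whole. The fingers move at their own pace and stop on an object; the grip force is fixed at half the most. Time passes only in rows, so rows that do not move let the fingers close, or fill a call up. It gives the time, the measured TCP pose, the force, the opening and the grip force at its end, in the units of the state.
- sensors.get_obs(): the state, without advancing time (a new reading comes with each control period).
- imaging.get_image(name): name is "side" or "top"; returns a dict with "color" (420x560x3 uint8, blue, green, red), "range_z" (420x560 float32, mm along the optical axis (not along the pixel's ray), 0 where there is no reading), "vertical_fov" (degrees; the focal length in pixels is half the picture's height over the tangent of half this angle, whatever the lens; pixels are square), "cx", "cy" (the principal point, pixels), "rvec" (rotation vector, rad) and "tvec" (3), from world to camera coordinates, as OpenCV has them. Camera axes: x right, y down, z forward; pixel columns grow to the right and rows downward; lengths in mm; the calibration is good to about 2 mm. A picture is of the moment at which its call begins.
- close_job(): hands the job in; it is judged then, once.
The state is a dict: "t": time; "qpos": joint angles; "qvel": joint speeds; "joint_torque": joint torques, N m; "ee_pos": TCP position; "orientation": TCP orientation; "ft_force": force on the tool from outside, world axes, zero at the start; "moment": the same for the moment, N m; "width": finger opening in mm; "grasp_force": force on a finger pad.
Only numpy, scipy, OpenCV 4.12 (cv2) and the standard library are available. Lean on these libraries where they do the work, as an engineer would, in place of code of your own. Each camera call takes 0.05 s, during which the arm holds its last target. There are 200 camera calls.

## Working session

There is one attempt and no reset: what is moved stays moved. The work goes in short steps, Python scripts to look and compute and a tool call to move; the robot and the scene stay as the last step left them, time stands still between calls to the robot, and variables do not carry over. Pictures are saved under pics/ and viewed, at most 10 in all, crops included, and the job is handed in when it is done.

Besides the shell and the picture viewer there is one more tool, called after ">>>" by a JSON object that holds its "name" and its "arguments". servo_tool: Moves the arm, as the interface text tells. Its arguments: {"type":"object","properties":{"steps":{"type":"array"}},"required":["steps"]}

```bash
mkdir -p pics; cat > h.py <<'E'
import numpy as np, cv2
from workcell import sensors, imaging
def cam(n):
    d=imaging.get_image(n); R,_=cv2.Rodrigues(np.array(d["rvec"],float)); t=np.array(d["tvec"],float).ravel()
    f=d["color"].shape[0]/2/np.tan(np.radians(d["vertical_fov"])/2)
    return dict(img=d["color"],z=d["range_z"],R=R,t=t,f=f,cx=d["cx"],cy=d["cy"])
def ray(c,u,v): return -c["R"].T@c["t"], c["R"].T@np.array([(u-c["cx"])/c["f"],(v-c["cy"])/c["f"],1])
def plane(c,u,v,h):
    o,d=ray(c,u,v); return o+d*(h-o[2])/d[2]
def cloud(c):
    v,u=np.indices(c["z"].shape); z=c["z"]
    P=np.stack([(u-c["cx"])*z/c["f"],(v-c["cy"])*z/c["f"],z],-1)
    return (P-c["t"])@c["R"]
def proj(c,p):
    q=c["R"]@np.asarray(p,float)+c["t"]; return q[:2]/q[2]*c["f"]+[c["cx"],c["cy"]]
E
python3 - <<'E'
from h import *
for n in("top","side"):
    c=cam(n); cv2.imwrite(f"pics/{n}0.png",c["img"]); print(n,c["f"],c["cx"],c["cy"],-c["R"].T@c["t"],c["R"][2])
print(sensors.get_obs())
E
```

```text
top 533.1400208118806 279.6477368142995 216.74033358172673 [ 328.3858274    35.92979201 1292.96199179] [ 0.19659464  0.01950307 -0.98029086]
side 425.19306520434924 283.4883339529557 211.8808460862597 [108.52247633 709.30219371 716.689613  ] [ 0.45885496 -0.66494391 -0.5893231 ]
{'t': 0.1, 'qpos': array([-1.27003327e+00,  4.23762788e-01,  1.63061357e+00, -2.62708047e-05,
        1.08861606e+00, -1.89687139e-02]), 'qvel': array([ 0.00137549, -0.00220348, -0.00121446,  0.00050812, -0.00053911,
       -0.00078578]), 'joint_torque': array([-3.45683138e-04, -5.45615137e+01, -2.74324393e+01,  6.44636317e-02,
        1.88575604e-02, -1.30173794e-05]), 'ee_pos': array([ 196.32952922, -592.82423674,  221.98045892]), 'orientation': array([-3.10016501e+00, -4.99895758e-01,  3.44808585e-04]), 'ft_force': array([-0.62807886,  0.43924588,  0.26726486]), 'moment': array([-0.01147836,  0.01447525, -0.00488364]), 'grasp_force': 0.0, 'width': 87.96783042958778}
```

View pics/top0.png

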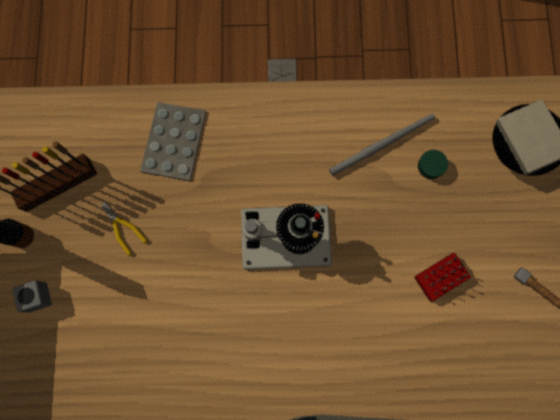

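View pics/side0.png

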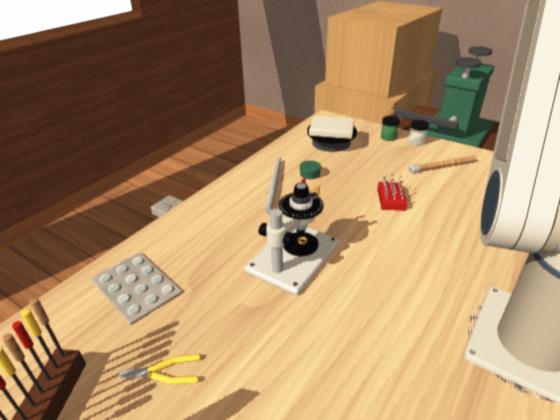

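The top view shows the scope at about (285,238), with its flange at (300,228), pillar to the left (+y) and both studs on the right-hand side. Next I'll zoom in and measure.

```bash
python3 - <<'E'
from h import *
c=cam("top"); s=cam("side")
a=cv2.resize(c["img"][190:280,230:345],None,fx=6,fy=6,interpolation=cv2.INTER_CUBIC)
a=cv2.convertScaleAbs(a,alpha=1.6,beta=20)
cv2.imwrite("pics/topz.png",a)
b=cv2.resize(s["img"][165:300,230:350],None,fx=4,fy=4,interpolation=cv2.INTER_CUBIC)
cv2.imwrite("pics/sidez.png",cv2.convertScaleAbs(b,alpha=1.4,beta=10))
P=cloud(c)
for nm,h0,h1,lim in(("base",14,24,None),("flange",141,149,None),("eyep",191,199,None),("pillar",180,189,None)):
    m=(P[...,2]>h0)&(P[...,2]<h1)&(c["z"]>0); m[:190]=0;m[285:]=0;m[:,:230]=0;m[:,345:]=0
    q=P[m]
    if len(q): print(nm,len(q),np.median(q,0).round(1),q.mean(0).round(1),cv2.minAreaRect(q[:,:2].astype(np.float32)))
hsv=cv2.cvtColor(c["img"],cv2.COLOR_BGR2HSV)
for nm,lo,hi in(("red",(0,150,60),(7,255,255)),("brass",(9,120,90),(25,255,255))):
    m=cv2.inRange(hsv,lo,hi); k=np.zeros_like(m);k[200:260,275:330]=1;m*=k
    n,l,st,ce=cv2.connectedComponentsWithStats(m)
    for i in range(1,n):
        if st[i,4]>4: print(nm,st[i],ce[i].round(1),plane(c,*ce[i],172).round(1), np.median(P[l==i],0).round(1))
E
```

```text
base 2393 [498.2  66.4  20.5] [515.   50.2  20.3] ((535.897216796875, 47.97737121582031), (150.7443084716797, 215.0234832763672), 1.336710810661316)
flange 1249 [532.2  28.1 145.7] [534.9  29.8 145.5] ((536.0684204101562, 52.574432373046875), (104.66544342041016, 177.805419921875), 1.1358530521392822)
eyep 171 [536.2  15.3 195.6] [536.3  15.4 195.5] ((533.2404174804688, 45.9754524230957), (30.543128967285156, 142.18052673339844), 6.126049518585205)
pillar 191 [532.  112.4 185.6] [532.8  70.8 185.5] ((539.3236694335938, 53.85877990722656), (155.04493713378906, 50.374732971191406), 84.03817749023438)
red [315 212   5   6  24] [316.8 214.9] [556.  -21.5 172. ] [552.5 -21.  187.3]
brass [275 200  55   9 282] [301.2 202.2] [584.3  11.4 172. ] [623.7   8.1   1.4]
brass [313 232   5   5  20] [315.1 234. ] [514.4 -16.8 172. ] [511.8 -15.8 187.8]
```

View pics/topz.png

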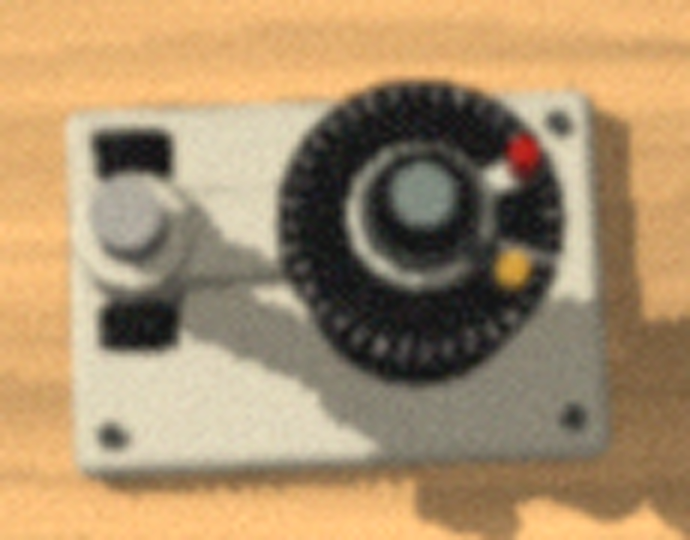

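View pics/sidez.png

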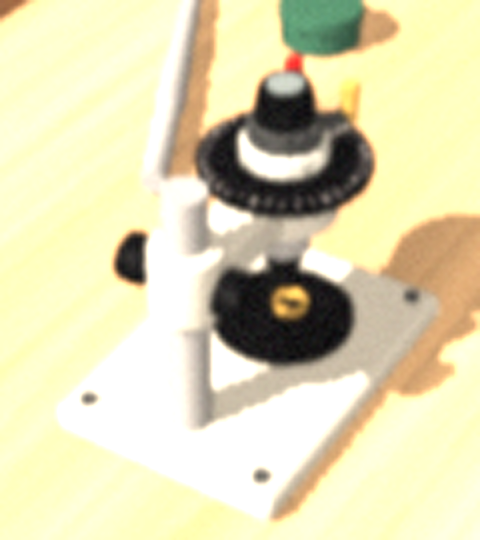

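The top crop shows the red stud top at zoom (524,155), brass at (513,268) and a bright line end near (543,250). It's consistent with the brass being about 20° clockwise of the line. I'll check the line directly before moving.

```bash
python3 - <<'E'
from h import *
c=cam("top"); O=np.array([536.6,15.4])
for nm,p,h in(("red",(316.8,214.9),187),("brass",(315.1,234),187)):
    q=plane(c,*p,h)[:2]-O; print(nm,plane(c,*p,h).round(1),np.hypot(*q).round(1),np.degrees(np.arctan2(q[1],q[0])).round(1))
g=cv2.cvtColor(c["img"],cv2.COLOR_BGR2GRAY).astype(np.float32)
A=np.arange(-160,-20,3)
for r in (43,46,49,51):
    out=[]
    for a in A:
        u,v=proj(c,[O[0]+r*np.cos(np.radians(a)),O[1]+r*np.sin(np.radians(a)),145])
        out.append(int(cv2.getRectSubPix(g,(1,1),(float(u),float(v)))[0,0]))
    print(r,list(zip(A.tolist(),out)))
E
```

```text
red [552.9 -20.7 187. ] 39.6 -65.7
brass [512.  -16.1 187. ] 39.9 -128.0
43 [(-160, 13), (-157, 14), (-154, 10), (-151, 11), (-148, 13), (-145, 10), (-142, 8), (-139, 9), (-136, 8), (-133, 8), (-130, 18), (-127, 26), (-124, 46), (-121, 56), (-118, 57), (-115, 53), (-112, 53), (-109, 58), (-106, 43), (-103, 15), (-100, 2), (-97, 4), (-94, 4), (-91, 8), (-88, 8), (-85, 5), (-82, 2), (-79, 4), (-76, 7), (-73, 6), (-70, 7), (-67, 14), (-64, 20), (-61, 27), (-58, 37), (-55, 38), (-52, 29), (-49, 17), (-46, 7), (-43, 5), (-40, 9), (-37, 4), (-34, 7), (-31, 8), (-28, 4), (-25, 1), (-22, 4)]
46 [(-160, 22), (-157, 27), (-154, 18), (-151, 21), (-148, 28), (-145, 15), (-142, 18), (-139, 31), (-136, 20), (-133, 7), (-130, 8), (-127, 14), (-124, 15), (-121, 21), (-118, 23), (-115, 19), (-112, 31), (-109, 47), (-106, 39), (-103, 17), (-100, 12), (-97, 13), (-94, 5), (-91, 17), (-88, 29), (-85, 15), (-82, 5), (-79, 8), (-76, 10), (-73, 8), (-70, 11), (-67, 15), (-64, 20), (-61, 30), (-58, 33), (-55, 38), (-52, 36), (-49, 31), (-46, 22), (-43, 7), (-40, 19), (-37, 21), (-34, 12), (-31, 10), (-28, 1
[... 406 characters left out ...]
 20), (-61, 29), (-58, 38), (-55, 38), (-52, 31), (-49, 31), (-46, 25), (-43, 21), (-40, 31), (-37, 33), (-34, 21), (-31, 25), (-28, 30), (-25, 18), (-22, 24)]
51 [(-160, 23), (-157, 13), (-154, 6), (-151, 16), (-148, 25), (-145, 19), (-142, 24), (-139, 36), (-136, 29), (-133, 17), (-130, 19), (-127, 24), (-124, 25), (-121, 27), (-118, 34), (-115, 30), (-112, 45), (-109, 62), (-106, 56), (-103, 39), (-100, 37), (-97, 41), (-94, 37), (-91, 40), (-88, 44), (-85, 40), (-82, 37), (-79, 37), (-76, 34), (-73, 35), (-70, 39), (-67, 39), (-64, 35), (-61, 47), (-58, 50), (-55, 47), (-52, 40), (-49, 43), (-46, 40), (-43, 39), (-40, 43), (-37, 45), (-34, 39), (-31, 44), (-28, 48), (-25, 39), (-22, 43)]
```

>>> {"name": "servo_tool", "arguments": {"steps": [[[0.014, 0.0238, 0.001], [0, 0, 3.05], 1], [[0.014, 0.0238, 0.001], [0, 0, 3.05], 1], [[0.014, 0.0238, 0.001], [0, 0, 3.05], 1], [[0.014, 0.0238, 0.001], [0, 0, 3.05], 1], [[0.014, 0.0238, 0.001], [0, 0, 3.05], 1], [[0.014, 0.0238, 0.001], [0, 0, 3.05], 1], [[0.014, 0.0238, 0.001], [0, 0, 3.05], 1], [[0.014, 0.0238, 0.001], [0, 0, 3.05], 1]]}}

```text
t: 0.92
ee_pos: [308.9, -401.7, 230.8]
orientation: [2.924, 1.148, 0.0]
ft_force: [0.5, 0.1, 0.2]
width: 88.0
grasp_force: 0.0
```

The line reads −108.2° against an expected −108.5°, so the brass stud needs about +20°.

>>> {"name": "servo_tool", "arguments": {"steps": [[[0.014, 0.0238, 0.0], [0, 0, 3.05], 1], [[0.014, 0.0238, 0.0], [0, 0, 3.05], 1], [[0.014, 0.0238, 0.0], [0, 0, 3.05], 1], [[0.014, 0.0238, 0.0], [0, 0, 3.05], 1], [[0.014, 0.0238, 0.0], [0, 0, 3.05], 1], [[0.014, 0.0238, 0.0], [0, 0, 3.05], 1], [[0.014, 0.0238, 0.0], [0, 0, 3.05], 1], [[0.014, 0.0238, 0.0], [0, 0, 3.05], 1]]}}

```text
t: 1.58
ee_pos: [421.0, -211.2, 230.8]
orientation: [2.615, 1.74, 0.0]
ft_force: [0.1, 0.2, 0.1]
width: 87.8
grasp_force: 0.0
```

>>> {"name": "servo_tool", "arguments": {"steps": [[[0.014, 0.0238, 0.0], [0, 0, 3.05], 1], [[0.014, 0.0238, 0.0], [0, 0, 3.05], 1], [[0.014, 0.0238, 0.0], [0, 0, 3.05], 1], [[0.014, 0.0238, 0.0], [0, 0, 3.05], 1], [[0.014, 0.0238, 0.0], [0, 0, 3.05], 1], [[0.014, 0.0238, 0.0], [0, 0, 3.05], 1], [[0.014, 0.0238, 0.0], [0, 0, 3.05], 1], [[0.014, 0.0238, 0.0], [0, 0, 3.05], 1]]}}

```text
t: 2.25
ee_pos: [533.0, -20.7, 230.7]
orientation: [2.189, 2.254, 0.0]
ft_force: [0.6, -0.7, -0.3]
width: 87.3
grasp_force: 0.0
```

>>> {"name": "servo_tool", "arguments": {"steps": [[[0, -0.001, -0.01], [0, 0, 0], 1], [[0, 0, -0.01], [0, 0, 0], 1], [[0, 0, -0.01], [0, 0, 0], 1], [[0, 0, -0.01], [0, 0, 0], 1], [[0, 0, -0.01], [0, 0, 0], 1], [[0, 0, -0.0095], [0, 0, 0], 1], [[0, 0, 0], [0, 0, 0], 1], [[0, 0, 0], [0, 0, 0], 1]]}}

```text
t: 2.92
ee_pos: [531.9, -23.5, 170.4]
orientation: [-2.192, -2.249, 0.002]
ft_force: [0.3, 0.7, 0.5]
width: 87.9
grasp_force: 0.0
```

```bash
python3 - <<'E'
from h import *
s=cam("side"); b=cv2.resize(s["img"][120:270,230:400],None,fx=4,fy=4,interpolation=cv2.INTER_CUBIC)
cv2.imwrite("pics/side2.png",b)
c=cam("top"); b=cv2.resize(c["img"][180:290,240:370],None,fx=5,fy=5,interpolation=cv2.INTER_CUBIC)
cv2.imwrite("pics/top2.png",cv2.convertScaleAbs(b,alpha=1.5,beta=10))
E
```

```text
(no output)
```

View pics/side2.png

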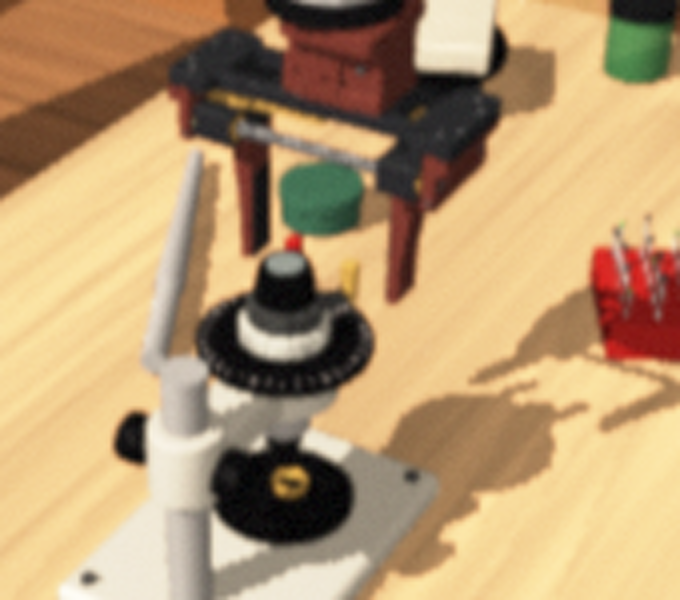

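The side view shows the fingers standing on either side of the red (293,243) and brass (348,278) studs, clear of the eyepiece. Now I'll narrow the opening and push the brass stud towards +x.

>>> {"name": "servo_tool", "arguments": {"steps": [[[0, 0.001, 0.001], [0, 0, 0], 0.45], [[0, 0, 0], [0, 0, 0], 0.45], [[0, 0, 0], [0, 0, 0], 0.45], [[0, 0, 0], [0, 0, 0], 0.45], [[0.003, 0, 0], [0, 0, 0], 0.45], [[0.003, 0, 0], [0, 0, 0], 0.45], [[0.003, 0, 0], [0, 0, 0], 0.45], [[0.003, 0, 0], [0, 0, 0], 0.45]]}}

```text
t: 3.68
ee_pos: [542.1, -22.9, 171.6]
orientation: [-2.188, -2.25, 0.009]
ft_force: [-11.3, -7.1, 4.6]
width: 63.6
grasp_force: 5.2
```

>>> {"name": "servo_tool", "arguments": {"steps": [[[0.001, 0, 0], [0, 0, 0], 0.45], [[0.001, 0, 0], [0, 0, 0], 0.45], [[0, 0, 0], [0, 0, 0], 0.45], [[0, 0, 0], [0, 0, 0], 0.45], [[0, 0, 0], [0, 0, 0], 0.45], [[0, 0, 0], [0, 0, 0], 0.45], [[0, 0, 0], [0, 0, 0], 0.45], [[0, 0, 0], [0, 0, 0], 0.45]]}}

```text
t: 4.35
ee_pos: [544.2, -23.1, 171.4]
orientation: [-2.189, -2.25, 0.008]
ft_force: [-7.9, -6.2, 2.4]
width: 63.8
grasp_force: 3.7
```

```bash
cat > st.py <<'E'
from h import *
O=np.array([536.6,15.4])
o=sensors.get_obs(); print(o["t"],o["ee_pos"].round(1),o["width"].round(2),o["ft_force"].round(1),round(o["grasp_force"],2))
for n in("top","side"):
    c=cam(n); hsv=cv2.cvtColor(c["img"],cv2.COLOR_BGR2HSV)
    u0,v0=proj(c,[*O,187]).astype(int)
    for nm,lo,hi in(("red",(0,170,100),(7,255,255)),("brass",(9,150,100),(25,255,255))):
        m=cv2.inRange(hsv,lo,hi); k=np.zeros_like(m); k[v0-32:v0+22,u0-10:u0+35]=1; m*=k
        l_n,l,st,ce=cv2.connectedComponentsWithStats(m)
        for i in range(1,l_n):
            if st[i,4]>8:
                p=plane(c,*ce[i],187 if n=="top" else 180); q=p[:2]-O
                print(n,nm,st[i].tolist(),ce[i].round(1),p.round(1),"r",np.hypot(*q).round(1),"ang",np.degrees(np.arctan2(q[1],q[0])).round(1))
E
python3 st.py
```

```text
Traceback (most recent call last):
  File "st.py", line 3, in <module>
    o=sensors.get_obs(); print(o["t"],o["ee_pos"].round(1),o["width"].round(2),o["ft_force"].round(1),round(o["grasp_force"],2))
                                                           ^^^^^^^^^^^^^^^^
AttributeError: 'float' object has no attribute 'round'
```

```bash
sed -i 's/o\["width"\].round(2)/round(float(o["width"]),2)/' st.py; python3 st.py
```

```text
4.35 [544.2 -23.1 171.4] 63.8 [-7.9 -6.2  2.4] 3.7
side red [299, 179, 4, 3, 10] [300.5 180.2] [564.  -24.4 180. ] r 48.4 ang -55.5
side brass [315, 184, 3, 9, 25] [316.1 188. ] [515.5 -15.  180. ] r 37.0 ang -124.7
```

```bash
cat > sb.py <<'E'
from h import *
import sys
O=np.array([536.6,15.4]); s=cam("side")
def brass(img):
    hsv=cv2.cvtColor(img,cv2.COLOR_BGR2HSV); m=cv2.inRange(hsv,(9,150,100),(28,255,255))
    u0,v0=proj(s,[*O,187]).astype(int); k=np.zeros_like(m); k[v0-15:v0+22,u0+3:u0+35]=1
    ys,xs=np.nonzero(m*k); return xs.mean(),ys.mean(),ys.min(),ys.max(),len(xs)
for nm,im in(("before",cv2.imread("pics/side0.png")),("now",s["img"])): print(nm,brass(im))
for a in (-128,-125,-120,-115,-112,-110,-108.3,-106,-104): print(a,[proj(s,[O[0]+40*np.cos(np.radians(a)),O[1]+40*np.sin(np.radians(a)),z]).round(1).tolist() for z in(187,178,168)])
if len(sys.argv)>1: cv2.imwrite(sys.argv[1],cv2.resize(s["img"][150:240,260:360],None,fx=6,fy=6,interpolation=cv2.INTER_CUBIC))
E
python3 sb.py
```

```text
before (np.float64(316.8), np.float64(189.56666666666666), np.int64(186), np.int64(194), 30)
now (np.float64(316.0740740740741), np.float64(188.11111111111111), np.int64(184), np.int64(192), 27)
-128 [[317.7, 185.7], [317.6, 189.0], [317.5, 192.6]]
-125 [[317.4, 185.2], [317.2, 188.5], [317.1, 192.1]]
-120 [[316.7, 184.5], [316.6, 187.8], [316.4, 191.3]]
-115 [[315.9, 183.8], [315.8, 187.0], [315.6, 190.6]]
-112 [[315.3, 183.4], [315.2, 186.6], [315.1, 190.2]]
-110 [[315.0, 183.1], [314.9, 186.4], [314.7, 190.0]]
-108.3 [[314.6, 182.9], [314.5, 186.2], [314.4, 189.8]]
-106 [[314.2, 182.6], [314.1, 185.9], [314.0, 189.5]]
-104 [[313.8, 182.4], [313.7, 185.6], [313.5, 189.2]]
```

>>> {"name": "servo_tool", "arguments": {"steps": [[[0.001, -0.0005, 0], [0, 0, 0], 0.45], [[0.001, -0.0005, 0], [0, 0, 0], 0.45], [[0.001, -0.0005, 0], [0, 0, 0], 0.45], [[0.001, -0.0005, 0], [0, 0, 0], 0.45], [[0.001, -0.0005, 0], [0, 0, 0], 0.45], [[0, 0, 0], [0, 0, 0], 0.45], [[0, 0, 0], [0, 0, 0], 0.45], [[0, 0, 0], [0, 0, 0], 0.45]]}}

```text
t: 5.17
ee_pos: [549.7, -25.4, 171.4]
orientation: [-2.189, -2.25, 0.007]
ft_force: [-5.8, -4.2, 0.5]
width: 63.8
grasp_force: 2.8
```

```bash
python3 sb.py pics/s3.png
```

```text
before (np.float64(316.8), np.float64(189.56666666666666), np.int64(186), np.int64(194), 30)
now (np.float64(314.38461538461536), np.float64(186.6153846153846), np.int64(183), np.int64(190), 26)
-128 [[317.7, 185.7], [317.6, 189.0], [317.5, 192.6]]
-125 [[317.4, 185.2], [317.2, 188.5], [317.1, 192.1]]
-120 [[316.7, 184.5], [316.6, 187.8], [316.4, 191.3]]
-115 [[315.9, 183.8], [315.8, 187.0], [315.6, 190.6]]
-112 [[315.3, 183.4], [315.2, 186.6], [315.1, 190.2]]
-110 [[315.0, 183.1], [314.9, 186.4], [314.7, 190.0]]
-108.3 [[314.6, 182.9], [314.5, 186.2], [314.4, 189.8]]
-106 [[314.2, 182.6], [314.1, 185.9], [314.0, 189.5]]
-104 [[313.8, 182.4], [313.7, 185.6], [313.5, 189.2]]
```

View pics/s3.png

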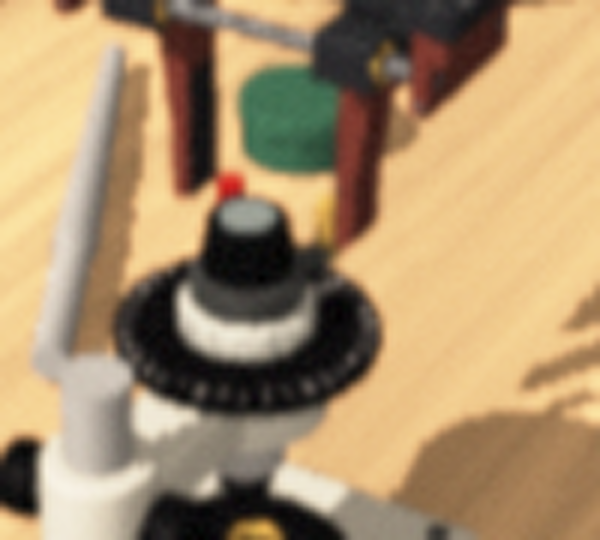

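The side view shows the brass stud (zoom 326,220) against the near finger, with red (230,186) still free. The brass is at about −110°, roughly 1 mm short. I'll advance it, re-centre y, then start closing while keeping the brass finger still.

>>> {"name": "servo_tool", "arguments": {"steps": [[[0.0006, 0.0015, 0], [0, 0, 0], 0.45], [[0.0007, 0.0015, 0], [0, 0, 0], 0.45], [[0, 0.001, 0], [0, 0, 0], 0.45], [[-0.0011, 0, 0], [0, 0, 0], 0.4], [[-0.0011, 0, 0], [0, 0, 0], 0.35], [[-0.0011, 0, 0], [0, 0, 0], 0.3], [[-0.0011, 0, 0], [0, 0, 0], 0.25], [[0, 0, 0], [0, 0, 0], 0.25]]}}

```text
t: 5.88
ee_pos: [547.3, -20.8, 171.6]
orientation: [-2.191, -2.25, 0.003]
ft_force: [-4.6, -3.9, -1.2]
width: 54.7
grasp_force: 2.4
```

```bash
python3 sb.py|head -2; python3 st.py
```

```text
before (np.float64(316.8), np.float64(189.56666666666666), np.int64(186), np.int64(194), 30)
now (np.float64(313.46153846153845), np.float64(185.30769230769232), np.int64(182), np.int64(189), 13)
5.9333 [547.3 -20.9 171.6] 55.26 [-4.  -3.3 -1.5] 2.41
side red [295, 178, 4, 6, 18] [296.3 180.7] [571.2 -17.  180. ] r 47.4 ang -43.2
side brass [313, 182, 2, 8, 13] [313.5 185.3] [526.5 -21.7 180. ] r 38.5 ang -105.2
```

>>> {"name": "servo_tool", "arguments": {"steps": [[[-0.0003, 0, 0], [0, 0, 0], 0.235], [[-0.0003, 0, 0], [0, 0, 0], 0.22], [[-0.0003, 0, 0], [0, 0, 0], 0.205], [[-0.0003, 0, 0], [0, 0, 0], 0.19], [[-0.0003, 0, 0], [0, 0, 0], 0.175], [[-0.0003, 0, 0], [0, 0, 0], 0.16], [[-0.0002, 0, 0], [0, 0, 0], 0.16], [[0, 0, 0], [0, 0, 0], 0.16]]}}

```text
t: 6.7
ee_pos: [545.6, -20.8, 171.7]
orientation: [-2.191, -2.25, 0.002]
ft_force: [-3.8, -3.2, -2.1]
width: 51.1
grasp_force: 2.2
```

>>> {"name": "servo_tool", "arguments": {"steps": [[[-0.0003, 0, 0], [0, 0, 0], 0.15], [[-0.0002, 0, 0], [0, 0, 0], 0.14], [[-0.0001, 0, 0], [0, 0, 0], 0.135], [[0, 0, 0], [0, 0, 0], 0.135], [[0, 0, 0], [0, 0, 0], 0.135], [[0, 0, 0], [0, 0, 0], 0.135], [[0, 0, 0], [0, 0, 0], 0.135], [[0, 0, 0], [0, 0, 0], 0.135]]}}

```text
t: 7.37
ee_pos: [545.5, -20.9, 171.8]
orientation: [-2.191, -2.251, 0.001]
ft_force: [-3.5, -4.0, -3.1]
width: 49.8
grasp_force: 3.6
```

>>> {"name": "servo_tool", "arguments": {"steps": [[[-0.0003, 0, 0], [0, 0, 0], 0.125], [[-0.0003, 0, 0], [0, 0, 0], 0.115], [[-0.0002, 0, 0], [0, 0, 0], 0.11], [[0, 0, 0], [0, 0, 0], 0.11], [[0, 0, 0], [0, 0, 0], 0.11], [[0, 0, 0], [0, 0, 0], 0.11], [[0, 0, 0], [0, 0, 0], 0.11], [[0, 0, 0], [0, 0, 0], 0.11]]}}

```text
t: 8.03
ee_pos: [545.5, -20.6, 172.4]
orientation: [2.191, 2.25, 0.001]
ft_force: [0.3, -3.5, -2.9]
width: 48.5
grasp_force: 3.8
```

Friction at the tilted pad is inflating the squeeze, so I'll turn the gripper about the brass stud towards the true chord.

>>> {"name": "servo_tool", "arguments": {"steps": [[[-0.0001, 0.0005, -0.0002], [0, 0, 1.5], 0.115], [[-0.0001, 0.0005, -0.0002], [0, 0, 1.5], 0.12], [[-0.0001, 0.0005, -0.0001], [0, 0, 1.5], 0.12], [[0, 0.0006, 0], [0, 0, 1.5], 0.12], [[0, 0, 0], [0, 0, 0], 0.12], [[0, 0, 0], [0, 0, 0], 0.12], [[0, 0, 0], [0, 0, 0], 0.12], [[0, 0, 0], [0, 0, 0], 0.12]]}}

```text
t: 8.7
ee_pos: [545.2, -18.3, 172.1]
orientation: [2.071, 2.361, 0.002]
ft_force: [1.1, 0.1, 1.9]
width: 49.4
grasp_force: 1.8
```

>>> {"name": "servo_tool", "arguments": {"steps": [[[-0.0002, -0.0001, 0], [0, 0, 0], 0.11], [[-0.0002, 0, 0], [0, 0, 0], 0.1], [[-0.0001, 0, 0], [0, 0, 0], 0.095], [[0, 0, 0], [0, 0, 0], 0.095], [[0, 0, 0], [0, 0, 0], 0.095], [[0, 0, 0], [0, 0, 0], 0.095], [[0, 0, 0], [0, 0, 0], 0.095], [[0, 0, 0], [0, 0, 0], 0.095]]}}

```text
t: 9.37
ee_pos: [544.3, -18.6, 171.7]
orientation: [2.071, 2.362, 0.0]
ft_force: [2.2, -0.8, 0.6]
width: 47.9
grasp_force: 1.0
```

>>> {"name": "servo_tool", "arguments": {"steps": [[[-0.0003, -0.0001, 0], [0, 0, 0], 0.085], [[-0.0002, 0, 0], [0, 0, 0], 0.075], [[-0.0002, 0, 0], [0, 0, 0], 0.07], [[0, 0, 0], [0, 0, 0], 0.07], [[0, 0, 0], [0, 0, 0], 0.07], [[0, 0, 0], [0, 0, 0], 0.07], [[0, 0, 0], [0, 0, 0], 0.07], [[0, 0, 0], [0, 0, 0], 0.07]]}}

```text
t: 10.03
ee_pos: [543.4, -18.7, 171.6]
orientation: [-2.071, -2.362, 0.0]
ft_force: [2.0, -0.8, 0.9]
width: 46.8
grasp_force: 0.9
```

>>> {"name": "servo_tool", "arguments": {"steps": [[[-0.0003, -0.0001, 0], [0, 0, 0], 0.06], [[-0.0002, 0, 0], [0, 0, 0], 0.05], [[-0.0001, 0, 0], [0, 0, 0], 0.045], [[0, 0, 0], [0, 0, 0], 0.045], [[0, 0, 0], [0, 0, 0], 0.045], [[0, 0, 0], [0, 0, 0], 0.045], [[0, 0, 0], [0, 0, 0], 0.045], [[0, 0, 0], [0, 0, 0], 0.045]]}}

```text
t: 10.7
ee_pos: [542.8, -18.8, 171.6]
orientation: [-2.071, -2.362, 0.0]
ft_force: [1.3, -1.7, 0.3]
width: 45.6
grasp_force: 0.8
```

>>> {"name": "servo_tool", "arguments": {"steps": [[[-0.0003, -0.0001, 0], [0, 0, 0], 0.035], [[-0.0002, 0, 0], [0, 0, 0], 0.025], [[-0.0001, 0, 0], [0, 0, 0], 0.02], [[0, 0, 0], [0, 0, 0], 0.02], [[0, 0, 0], [0, 0, 0], 0.02], [[0, 0, 0], [0, 0, 0], 0.02], [[0, 0, 0], [0, 0, 0], 0.02], [[0, 0, 0], [0, 0, 0], 0.02]]}}

```text
t: 11.37
ee_pos: [542.3, -18.9, 171.7]
orientation: [-2.071, -2.362, 0.0]
ft_force: [1.3, -1.4, 0.3]
width: 44.5
grasp_force: 0.8
```

>>> {"name": "servo_tool", "arguments": {"steps": [[[-0.0003, -0.0001, 0], [0, 0, 0], 0.01], [[-0.0002, 0, 0], [0, 0, 0], 0.0], [[-0.0001, 0, 0], [0, 0, 0], -0.005], [[0, 0, 0], [0, 0, 0], -0.005], [[0, 0, 0], [0, 0, 0], -0.005], [[0, 0, 0], [0, 0, 0], -0.005], [[0, 0, 0], [0, 0, 0], -0.005], [[0, 0, 0], [0, 0, 0], -0.005]]}}

```text
t: 12.03
ee_pos: [541.6, -19.0, 171.6]
orientation: [-2.071, -2.362, 0.0]
ft_force: [1.6, -1.4, 0.2]
width: 43.4
grasp_force: 0.7
```

>>> {"name": "servo_tool", "arguments": {"steps": [[[-0.0003, -0.0001, 0], [0, 0, 0], -0.015], [[-0.0003, 0, 0], [0, 0, 0], -0.025], [[-0.0001, 0, 0], [0, 0, 0], -0.03], [[0, 0, 0], [0, 0, 0], -0.03], [[0, 0, 0], [0, 0, 0], -0.03], [[0, 0, 0], [0, 0, 0], -0.03], [[0, 0, 0], [0, 0, 0], -0.03], [[0, 0, 0], [0, 0, 0], -0.03]]}}

```text
t: 12.7
ee_pos: [540.9, -19.1, 171.6]
orientation: [-2.071, -2.362, 0.0]
ft_force: [1.8, -2.2, 0.7]
width: 42.4
grasp_force: 0.7
```

>>> {"name": "servo_tool", "arguments": {"steps": [[[-0.0003, -0.0001, 0], [0, 0, 0], -0.04], [[-0.0002, 0, 0], [0, 0, 0], -0.05], [[-0.0001, 0, 0], [0, 0, 0], -0.055], [[0, 0, 0], [0, 0, 0], -0.055], [[0, 0, 0], [0, 0, 0], -0.055], [[0, 0, 0], [0, 0, 0], -0.055], [[0, 0, 0], [0, 0, 0], -0.055], [[0, 0, 0], [0, 0, 0], -0.055]]}}

```text
t: 13.37
ee_pos: [540.4, -19.2, 171.7]
orientation: [-2.071, -2.362, 0.0]
ft_force: [0.7, -0.2, 0.3]
width: 41.3
grasp_force: 0.6
```

>>> {"name": "servo_tool", "arguments": {"steps": [[[-0.0003, -0.0001, 0], [0, 0, 0], -0.065], [[-0.0002, 0, 0], [0, 0, 0], -0.075], [[-0.0001, 0, 0], [0, 0, 0], -0.08], [[0, 0, 0], [0, 0, 0], -0.08], [[0, 0, 0], [0, 0, 0], -0.08], [[0, 0, 0], [0, 0, 0], -0.08], [[0, 0, 0], [0, 0, 0], -0.08], [[0, 0, 0], [0, 0, 0], -0.08]]}}

```text
t: 14.03
ee_pos: [539.8, -19.3, 171.7]
orientation: [-2.071, -2.362, -0.0]
ft_force: [1.1, -0.5, 0.8]
width: 40.6
grasp_force: 0.6
```

>>> {"name": "servo_tool", "arguments": {"steps": [[[-0.0003, -0.0001, 0], [0, 0, 0], -0.09], [[-0.0002, 0, 0], [0, 0, 0], -0.1], [[-0.0001, 0, 0], [0, 0, 0], -0.105], [[0, 0, 0], [0, 0, 0], -0.105], [[0, 0, 0], [0, 0, 0], -0.105], [[0, 0, 0], [0, 0, 0], -0.105], [[0, 0, 0], [0, 0, 0], -0.105], [[0, 0, 0], [0, 0, 0], -0.105]]}}

```text
t: 14.7
ee_pos: [539.2, -19.4, 171.7]
orientation: [-2.071, -2.362, 0.0]
ft_force: [0.7, -0.2, -0.6]
width: 39.0
grasp_force: 0.6
```

>>> {"name": "servo_tool", "arguments": {"steps": [[[-0.0003, -0.0001, 0], [0, 0, -0.5], -0.115], [[-0.0002, 0, 0], [0, 0, -0.5], -0.125], [[-0.0001, 0, 0], [0, 0, 0], -0.13], [[0, 0, 0], [0, 0, 0], -0.13], [[0, 0, 0], [0, 0, 0], -0.13], [[0, 0, 0], [0, 0, 0], -0.13], [[0, 0, 0], [0, 0, 0], -0.13], [[0, 0, 0], [0, 0, 0], -0.13]]}}

```text
t: 15.37
ee_pos: [538.6, -19.5, 171.7]
orientation: [-2.091, -2.344, 0.0]
ft_force: [1.6, -0.5, -0.1]
width: 38.4
grasp_force: 0.5
```

>>> {"name": "servo_tool", "arguments": {"steps": [[[-0.0003, -0.0002, 0], [0, 0, -0.5], -0.14], [[-0.0002, -0.0001, 0], [0, 0, -0.5], -0.15], [[-0.0001, -0.0001, 0], [0, 0, 0], -0.155], [[0, 0, 0], [0, 0, 0], -0.155], [[0, 0, 0], [0, 0, 0], -0.155], [[0, 0, 0], [0, 0, 0], -0.155], [[0, 0, 0], [0, 0, 0], -0.155], [[0, 0, 0], [0, 0, 0], -0.155]]}}

```text
t: 16.03
ee_pos: [537.9, -19.9, 171.6]
orientation: [-2.112, -2.326, 0.0]
ft_force: [1.7, -0.9, 0.5]
width: 37.1
grasp_force: 0.3
```

>>> {"name": "servo_tool", "arguments": {"steps": [[[-0.0003, -0.0002, 0], [0, 0, -0.5], -0.165], [[-0.0002, -0.0001, 0], [0, 0, -0.5], -0.175], [[-0.0001, -0.0001, 0], [0, 0, 0], -0.18], [[0, 0, 0], [0, 0, 0], -0.18], [[0, 0, 0], [0, 0, 0], -0.18], [[0, 0, 0], [0, 0, 0], -0.18], [[0, 0, 0], [0, 0, 0], -0.18], [[0, 0, 0], [0, 0, 0], -0.18]]}}

```text
t: 16.7
ee_pos: [537.3, -20.3, 171.7]
orientation: [-2.132, -2.307, 0.0]
ft_force: [-0.1, -0.1, -0.3]
width: 35.8
grasp_force: 0.1
```

>>> {"name": "servo_tool", "arguments": {"steps": [[[-0.0003, -0.0002, 0], [0, 0, -0.5], -0.19], [[-0.0002, -0.0001, 0], [0, 0, -0.5], -0.2], [[0, -0.0001, 0], [0, 0, 0], -0.205], [[0, 0, 0], [0, 0, 0], -0.205], [[0, 0, 0], [0, 0, 0], -0.205], [[0, 0, 0], [0, 0, 0], -0.205], [[0, 0, 0], [0, 0, 0], -0.205], [[0, 0, 0], [0, 0, 0], -0.205]]}}

```text
t: 17.37
ee_pos: [536.9, -20.7, 171.7]
orientation: [2.152, 2.289, 0.0]
ft_force: [0.6, 0.6, -1.0]
width: 35.0
grasp_force: 0.3
```

>>> {"name": "servo_tool", "arguments": {"steps": [[[-0.0003, -0.0002, 0], [0, 0, -0.5], -0.215], [[-0.0002, -0.0001, 0], [0, 0, -0.5], -0.225], [[-0.0001, -0.0001, 0], [0, 0, 0], -0.23], [[0, 0, 0], [0, 0, 0], -0.23], [[0, 0, 0], [0, 0, 0], -0.23], [[0, 0, 0], [0, 0, 0], -0.23], [[0, 0, 0], [0, 0, 0], -0.23], [[0, 0, 0], [0, 0, 0], -0.23]]}}

```text
t: 18.03
ee_pos: [536.4, -21.1, 171.7]
orientation: [2.172, 2.27, 0.0]
ft_force: [1.2, 0.9, -0.3]
width: 33.7
grasp_force: 0.8
```

>>> {"name": "servo_tool", "arguments": {"steps": [[[-0.0003, -0.0002, 0], [0, 0, -0.5], -0.24], [[-0.0002, -0.0001, 0], [0, 0, -0.5], -0.25], [[-0.0001, -0.0001, 0], [0, 0, 0], -0.255], [[0, 0, 0], [0, 0, 0], -0.255], [[0, 0, 0], [0, 0, 0], -0.255], [[0, 0, 0], [0, 0, 0], -0.255], [[0, 0, 0], [0, 0, 0], -0.255], [[0, 0, 0], [0, 0, 0], -0.255]]}}

```text
t: 18.7
ee_pos: [535.8, -21.5, 171.7]
orientation: [2.192, 2.251, 0.0]
ft_force: [1.9, 1.2, -0.3]
width: 32.9
grasp_force: 1.3
```

>>> {"name": "servo_tool", "arguments": {"steps": [[[-0.0003, -0.0002, 0], [0, 0, -0.5], -0.265], [[-0.0002, -0.0001, 0], [0, 0, -0.5], -0.275], [[0, -0.0001, 0], [0, 0, 0], -0.28], [[0, 0, 0], [0, 0, 0], -0.28], [[0, 0, 0], [0, 0, 0], -0.28], [[0, 0, 0], [0, 0, 0], -0.28], [[0, 0, 0], [0, 0, 0], -0.28], [[0, 0, 0], [0, 0, 0], -0.28]]}}

```text
t: 19.37
ee_pos: [535.1, -21.8, 171.7]
orientation: [-2.211, -2.231, 0.0]
ft_force: [1.7, 4.2, 1.7]
width: 31.7
grasp_force: 4.8
```

Contact is building, so finer steps from here.

>>> {"name": "servo_tool", "arguments": {"steps": [[[-0.0002, 0, 0], [0, 0, 0], -0.285], [[0, 0, 0], [0, 0, 0], -0.29], [[0, 0, 0], [0, 0, 0], -0.29], [[0, 0, 0], [0, 0, 0], -0.29], [[0, 0, 0], [0, 0, 0], -0.29], [[0, 0, 0], [0, 0, 0], -0.29], [[0, 0, 0], [0, 0, 0], -0.29], [[0, 0, 0], [0, 0, 0], -0.29]]}}

```text
t: 20.03
ee_pos: [535.0, -21.8, 171.7]
orientation: [-2.211, -2.231, -0.0]
ft_force: [1.0, 4.4, 1.7]
width: 31.3
grasp_force: 7.1
```

>>> {"name": "servo_tool", "arguments": {"steps": [[[-0.0002, 0, 0], [0, 0, 0], -0.295], [[0, 0, 0], [0, 0, 0], -0.3], [[0, 0, 0], [0, 0, 0], -0.3], [[0, 0, 0], [0, 0, 0], -0.3], [[0, 0, 0], [0, 0, 0], -0.3], [[0, 0, 0], [0, 0, 0], -0.3], [[0, 0, 0], [0, 0, 0], -0.3], [[0, 0, 0], [0, 0, 0], -0.3]]}}

```text
t: 20.7
ee_pos: [534.8, -21.9, 171.7]
orientation: [-2.211, -2.231, 0.0]
ft_force: [1.4, 4.2, 1.4]
width: 31.4
grasp_force: 8.8
```

>>> {"name": "servo_tool", "arguments": {"steps": [[[-0.0002, 0, 0], [0, 0, 0], -0.305], [[0, 0, 0], [0, 0, 0], -0.31], [[0, 0, 0], [0, 0, 0], -0.31], [[0, 0, 0], [0, 0, 0], -0.31], [[0, 0, 0], [0, 0, 0], -0.31], [[0, 0, 0], [0, 0, 0], -0.31], [[0, 0, 0], [0, 0, 0], -0.31], [[0, 0, 0], [0, 0, 0], -0.31]]}}

```text
t: 21.37
ee_pos: [534.6, -21.9, 171.7]
orientation: [2.211, 2.231, 0.0]
ft_force: [0.9, 5.3, 1.7]
width: 30.2
grasp_force: 10.5
```

>>> {"name": "servo_tool", "arguments": {"steps": [[[-0.0002, 0, 0], [0, 0, 0], -0.314], [[0, 0, 0], [0, 0, 0], -0.319], [[0, 0, 0], [0, 0, 0], -0.319], [[0, 0, 0], [0, 0, 0], -0.319], [[0, 0, 0], [0, 0, 0], -0.319], [[0, 0, 0], [0, 0, 0], -0.319], [[0, 0, 0], [0, 0, 0], -0.319], [[0, 0, 0], [0, 0, 0], -0.319]]}}

```text
t: 22.03
ee_pos: [534.5, -21.9, 171.7]
orientation: [2.211, 2.231, 0.0]
ft_force: [1.5, 4.2, 2.0]
width: 30.3
grasp_force: 11.9
```

Squeeze is 11.9 N with the brass at x≈524.4. I'll hold briefly, then let go and lift.

>>> {"name": "servo_tool", "arguments": {"steps": [[[0, 0, 0], [0, 0, 0], -0.319], [[0, 0, 0], [0, 0, 0], -0.319], [[0, 0, 0], [0, 0, 0], -0.319], [[0, 0, 0], [0, 0, 0], -0.29], [[0, 0, 0], [0, 0, 0], -0.25], [[0, 0, 0], [0, 0, 0], -0.1], [[0, 0, 0], [0, 0, 0], 0.05], [[0, 0, 0], [0, 0, 0], 0.2]]}}

```text
t: 22.7
ee_pos: [533.7, -22.3, 171.3]
orientation: [-2.211, -2.231, 0.002]
ft_force: [-0.4, -0.4, 0.2]
width: 49.3
grasp_force: 0.0
```

>>> {"name": "servo_tool", "arguments": {"steps": [[[0, 0, 0.005], [0, 0, 0], 0.2], [[0, 0, 0.015], [0, 0, 0], 0.2], [[0, 0, 0.02], [0, 0, 0], 0.2], [[0, 0, 0.03], [0, 0, 0], 0.2], [[0, -0.03, 0.02], [0, 0, 0], 0.2], [[0, -0.04, 0], [0, 0, 0], 0.2], [[0, -0.04, 0], [0, 0, 0], 0.2], [[0, -0.04, 0], [0, 0, 0], 0.2]]}}

```text
t: 23.37
ee_pos: [534.3, -173.4, 262.8]
orientation: [2.209, 2.232, 0.0]
ft_force: [1.0, 0.4, 0.7]
width: 52.3
grasp_force: 0.0
```

>>> {"name": "servo_tool", "arguments": {"steps": [[[0, -0.04, 0], [0, 0, 0], 0.2], [[0, -0.04, 0], [0, 0, 0], 0.2], [[0, -0.04, 0], [0, 0, 0], 0.2], [[0, -0.04, 0], [0, 0, 0], 0.2], [[0, -0.02, 0], [0, 0, 0], 0.2], [[0, 0, 0], [0, 0, 0], 0.2], [[0, 0, 0], [0, 0, 0], 0.2], [[0, 0, 0], [0, 0, 0], 0.2]]}}

```text
t: 24.03
ee_pos: [534.0, -351.0, 261.5]
orientation: [-2.21, -2.231, -0.0]
ft_force: [-0.6, 0.1, -0.2]
width: 52.5
grasp_force: 0.0
```

```bash
python3 st.py; python3 - <<'E'
from h import *
c=cam("top"); a=cv2.resize(c["img"][190:280,230:345],None,fx=6,fy=6,interpolation=cv2.INTER_CUBIC)
cv2.imwrite("pics/topf.png",cv2.convertScaleAbs(a,alpha=1.6,beta=20))
E
```

```text
24.0333 [ 534.  -351.   261.5] 52.55 [-0.6  0.1 -0.2] 0.0
top brass [317, 227, 3, 4, 9] [317.9 228.7] [523.3 -22.2 187. ] r 39.9 ang -109.5
side red [305, 179, 4, 6, 18] [306.6 181.3] [549.2 -28.2 180. ] r 45.4 ang -73.8
side brass [313, 183, 4, 9, 26] [314.2 186.7] [522.  -17.7 180. ] r 36.1 ang -113.8
```

View pics/topf.png

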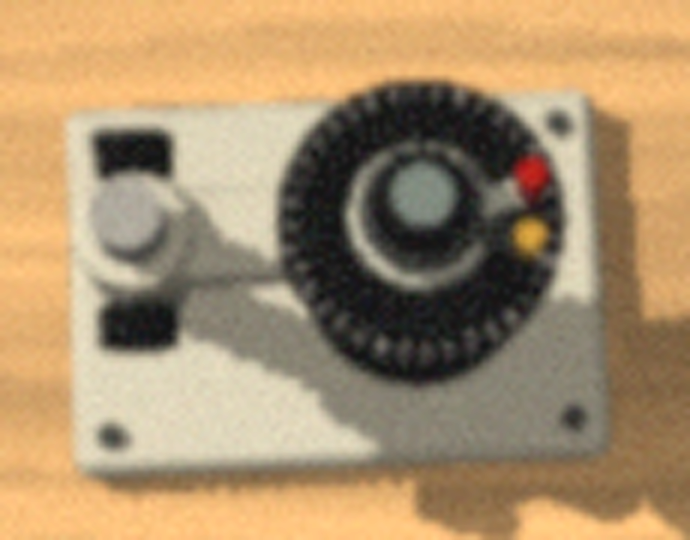

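The final view shows the brass stud at (530,236) and red at (533,175). Brass measures (523.3, −22.2) against the line at (524.0, −22.6), under 1 mm off, so I'm handing the job in.

```bash
python3 -c "
from workcell import close_job
print(close_job())"
```

```text
the job is handed in; nothing more can be done
None
```

The job is handed in, with no verdict returned: the barrel is about 1 mm from the line, the ring was nipped at about 12 N (measured at the finger pads) and released, no other object was touched by any planned move (band and bench things not re-measured), and it took about 24 s.

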